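# Unlock the tool chest and hold the key turned

### The job

Take the key with the square head out of the key stand, push it into the lock in the top of the tool chest until its round shoulder is fully home on the lock's face (the pins inside are sticky: jiggle it while you press), then turn it a quarter turn clockwise, seen from above, to the stop. The lock is sprung and turns back if let go, so finish while still gripping the key and holding it fully turned. Leave the other two keys in the stand and do not knock anything else about.

Things in the scene. Friction and masses are not known exactly. Their poses are not given: they have to be found in the camera images.
- key_grip (a point): Centre of the black plastic head of the key to use: a square-cornered plate 34 mm wide (y), 10 mm thick (x), reaching from 10 to 48 mm above the underside of its shoulder; the point is 28 mm above that. z up, along the blade; alike after a half turn about z. It starts upright in one of the stand's three slots (which one varies), shoulder resting on the stand's top. 35 to 70 g.
- key: The same key, same axes; origin on its axis at the underside of its shoulder, a round steel disc 26 mm across, 5 mm thick. Below it a blade 34 mm long: a round shank 5 mm across that ends in a flat bit 12 mm wide (y), 4 mm thick (x), 13.5 mm tall, its lower 6 mm a 90 degree point.
- round_key_grip (a point): A like key that is not wanted: its head is a round disc 34 mm across, 10 mm thick. The point lies 28 mm above its shoulder's underside. Leave it in the stand.
- slim_key_grip (a point): Another key that is not wanted: its head is a narrow bar 14 mm wide, 10 mm thick, 38 mm tall. The point lies 28 mm above its shoulder's underside. Leave it in the stand.
- stand: Fixed grey plastic key stand, a block 42 (x) by 190 (y) by 46 mm high with three slots in a row along its y at -62, 0 and +62 mm, 40 mm deep, each 14.5 mm (y) by 6.5 mm (x). Origin at the centre of its underside. The keys' widths lie along its y.
- chest: Fixed grey steel tool chest, 170 (x) by 260 (y) by 125 mm high, two drawer fronts on its -x side. Origin at the centre of its underside. The lock sits in its top at x -10, y +40 mm in its frame.
- lock_face (a point): Centre of the keyhole on the lock's flat steel face (44 by 52 mm), 131 mm above the table, 6 mm above the chest's top. Axes as the chest: z up, keyhole long along y. Its mouth, 20.5 (y) by 12.5 mm (x), narrows within 5 mm depth to a slot 14.5 by 6.5 mm, down to 17 mm; below is the plug. Home means the key's shoulder flat on the face; the bit can turn only with less than 3 mm of gap left.
- lock: The same point and axes again. Two spring pins stick out 4 mm into the slot, from its +y end at 8 mm and its -y end at 13 mm depth. Pushing the key straight down past a pin takes up to about 20 N; less if it is jiggled 1 to 2 mm along y meanwhile.
- plug (a joint): Angle of the lock's plug, rad: 0 at rest, in line with the keyhole, growing clockwise seen from above to the stop at 1.57. A spring turns it back: 0.05 N m at 0, 0.14 N m at the stop. Play and give of 0.1 to 0.25 rad: the key turns 1.7 rad or more to bring the plug to the stop. As it turns, a steel bar at one end of the chest's front rises 15 mm.
- jar_at (a point): Closed clear jar of screws with a steel cap, 40 mm across, 50 mm high, loose on the right half of the chest's top; the point is at its centre. Leave it alone.
- glue: White glue bottle, 38 mm across, 120 mm high, standing on the table beyond the keys; origin under its centre. Leave it alone.
- scraper: Print scraper lying flat beyond the stand, 190 mm long along its x. Leave it alone.
- spool: Filament spool lying flat at the left, 190 mm across, 62 mm high. Leave it alone.
- bin: Open grey parts bin, 100 by 140 by 60 mm, beyond the chest. Leave it alone.
- mouse: Black computer mouse, 62 by 105 by 34 mm, at the right. Leave it alone.
Mind the look-alikes: they are no part of the job. What is shaped like the key but blue is not meant.

How it is judged:
By the outcome, as a careful person would: the job done as asked, in the order asked, and still so for the second after the job is handed in, while the arm keeps its last pose, push and grip.
It also fails if it takes over 72 s, if anything falls off the work surface, if the arm or the gripper's body presses on something with over 40 N, if the wrist force passes 120 N, or if a joint passes its speed limit or range.

### The arm

A 7-joint arm with a two-finger parallel gripper is mounted at the origin on the work surface. World frame = base frame: x ahead of the robot, y to its left, z up, the work surface at z = 0. Lengths are in m, angles in rad, forces in N, time in s.
With the tool pointing down it reaches from about 0.425 to 0.825 m from the base axis. Payload 3.6 kg.
Tool frame: the origin (TCP) lies midway between the tips of the shut fingers; the grasp point (between the pads) lies 19 mm behind it (ctrl.grip_point_offset is the distance from the TCP to the grasp point, in m); z points along the fingers, y is the line along which they close (so a half turn about z gives the same grasp; the last joint's range is limited). The gripper opens to 85 mm and grips with 20 to 120 N. Pads are 22 mm wide; open, the fingers measure 114 mm over their backs; the gripper's body (76 mm by 85 mm) begins 54 mm behind the grasp point. The pads swing forward as they close: fully open they stand 13 mm farther back than shut.
Start: joints at [1.288, 0.615, -0.013, 1.423, 0.008, 1.103, -0.04], TCP at [0.164, -0.629, 0.231] pointing down, gripper open.
Joint ranges: [-3.12, 3.12], [-0.3, 2.06], [-1.34, 1.32], [0.26, 2.42], [-1.36, 4.5], [0.01, 1.98], [-2.84, 2.84]. Speed limits (rad/s): [2.79, 2.79, 3.14, 3.14, 3.14, 3.14, 3.14].

### API

Orientations are given as a unit quaternion [w, x, y, z].
In Python, from rig import read_state, viewer, workorder, ctrl gives the robot as it stands. The module is installed in compiled form; this text tells all that it offers.
- The arm moves only by the tool play_rows, never from a script. Its argument "rows" is a list of rows, each an object with "delta_pos": the shift along the tool's x, y, z in cm, a list of three; "rot": the turn, a rotation vector about the tool's x, y, z in degrees, a list of three; "claw": the opening, from -1 (shut) to 1 (fully open). A call has 1 to 8 rows; each row shifts and turns the commanded pose from where the row before left it, along the tool's axes as they then stand; what a row does not reach is not made up. A row lasts 1/8 s, in which the tool goes at most 62.5 mm and 10.7 degrees, less where a joint would pass 70% of its speed; a pose out of reach is approached as far as the arm can. A call is refused whole if a number of a shift passes 6.25 or a number of a turn 10.7, either way. A call with a gripper value outside its range is refused whole. The fingers move at their own pace and stop on an object; "grip_force" is the grip in N (left out, the last holds). Time passes only in rows, so rows that do not move let the fingers close. It gives the time, the measured TCP pose, the force, the opening and the grip force at its end, in the units of the state.
- read_state(): the state, without advancing time (a new reading comes with each control period).
- viewer.snapshot(name): name is "scene" or "side" or "wrist"; returns a dict with "color" (400x640x3 uint8, red, green, blue), "vfov" (degrees; the focal length in pixels is half the picture's height over the tangent of half this angle, whatever the lens; pixels are square), "cx", "cy" (the principal point, pixels), "extrinsics" (4x4, takes a point from world to camera coordinates). Camera axes: x right, y down, z forward; pixel columns grow to the right and rows downward; lengths in m; the calibration is good to about 2 mm. A picture is of the moment at which its call begins. There is no depth.
- workorder.job_done(): hands the job in; it is judged then, once.
The state is a dict: "t": time; "joint_pos": joint angles; "qd": joint speeds; "effort": joint torques, N m; "tool_pos": TCP position; "eef_rot": TCP orientation; "contact_force": force on the tool from outside, world axes, zero at the start; "wrist_torque": the same for the moment, N m; "grip_width": opening from 0.0 (shut) to 1.0 (fully open); "gripper_force": force on a finger pad.
Only numpy, scipy, OpenCV 4.12 (cv2) and the standard library are available. Lean on these libraries where they do the work, as an engineer would, in place of code of your own. Each camera call takes 0.05 s, during which the arm holds its last target. There are 200 camera calls.

## Working session

There is one attempt and no reset: what is moved stays moved. The work goes in short steps, Python scripts to look and compute and a tool call to move; the robot and the scene stay as the last step left them, time stands still between calls to the robot, and variables do not carry over. Pictures are saved under pics/ and viewed, at most 10 in all, crops included, and the job is handed in when it is done.

Besides the shell and the picture viewer there is one more tool, called after ">>>" as a command line: name --argument value ..., lists and objects as JSON in quotes. play_rows: Moves the arm, as the interface text tells. Its arguments: {"type":"object","properties":{"rows":{"type":"array"},"grip_force":{"type":"number"}},"required":["rows"]}

```bash
mkdir -p pics; cat > h.py <<'E'
import numpy as np, cv2, json
from rig import read_state, viewer, workorder, ctrl
from scipy.spatial.transform import Rotation as R
def snap(n,f):
    s=viewer.snapshot(n); cv2.imwrite('pics/%s.png'%f,s['color'][:,:,::-1])
    np.savez('pics/%s.npz'%f,**{k:s[k] for k in('color','vfov','cx','cy','extrinsics')}); return s
def ld(f): return dict(np.load('pics/%s.npz'%f))
def ray(s,u,v):
    f=200/np.tan(np.radians(float(s['vfov']))/2); E=s['extrinsics']
    d=E[:3,:3].T@np.array([(u-s['cx'])/f,(v-s['cy'])/f,1]); return -E[:3,:3].T@E[:3,3],d
def atz(s,u,v,z):
    o,d=ray(s,u,v); return o+d*(z-o[2])/d[2]
def tri(*l):
    A=0;b=0
    for s,u,v in l:
        o,d=ray(s,u,v); d/=np.linalg.norm(d); P=np.eye(3)-np.outer(d,d); A=A+P; b=b+P@o
    return np.linalg.solve(A,b)
def proj(s,p):
    f=200/np.tan(np.radians(float(s['vfov']))/2); E=s['extrinsics']; c=E[:3,:3]@p+E[:3,3]; return c[:2]/c[2]*f+[float(s['cx']),float(s['cy'])]
def tool(p):
    s=read_state(); q=s['eef_rot']; r=R.from_quat([q[1],q[2],q[3],q[0]]); return r.inv().apply(np.array(p)-s['tool_pos'])*100
E
python3 - <<'E'
from h import *
a=snap('scene','s0');b=snap('side','d0');snap('wrist','w0')
im=np.vstack([a['color'],b['color']])[:,:,::-1]
for s in(a,b): print(s['vfov'],s['cx'],s['cy'],s['extrinsics'].round(3).tolist())
print(read_state(), ctrl.grip_point_offset)
E
```

```text
43.4540697594107 315.6105201613042 201.7064804213986 [[0.575, 0.818, -0.012, -0.393], [0.56, -0.404, -0.723, -0.271], [-0.597, 0.409, -0.691, 2.226], [0.0, 0.0, 0.0, 1.0]]
53.641624895772495 314.23099589146767 199.2981731978102 [[0.676, -0.737, -0.014, -0.425], [-0.553, -0.494, -0.671, 0.446], [0.488, 0.462, -0.741, 0.952], [0.0, 0.0, 0.0, 1.0]]
{'t': 0.15, 'joint_pos': array([ 1.28850914,  0.61572221, -0.01259653,  1.42455075,  0.00812702,
        1.10341075, -0.04039868]), 'qd': array([-0.00121638, -0.00204344, -0.00026278, -0.0083938 ,  0.00111098,
       -0.00037517,  0.0006237 ]), 'effort': array([ 8.91195814e-04, -4.69660556e+01,  2.60003731e-01, -1.71253878e+01,
        1.01205718e-02,  7.12092486e-03, -1.74597983e-05]), 'tool_pos': array([ 0.16429991, -0.62827515,  0.23038141]), 'eef_rot': array([-1.00796334e-03,  9.91828330e-01,  1.27575562e-01, -1.57543831e-04]), 'contact_force': array([-0.26164296,  0.0403018 ,  0.14146833]), 'wrist_torque': array([-0.02819157, -0.03083347, -0.0293621 ]), 'gripper_force': 0.0, 'grip_width': 1.0012639065673785} 0.0187
```

View pics/s0.png

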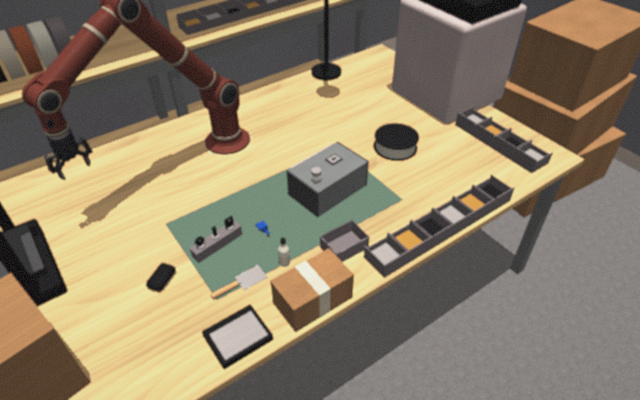

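View pics/d0.png

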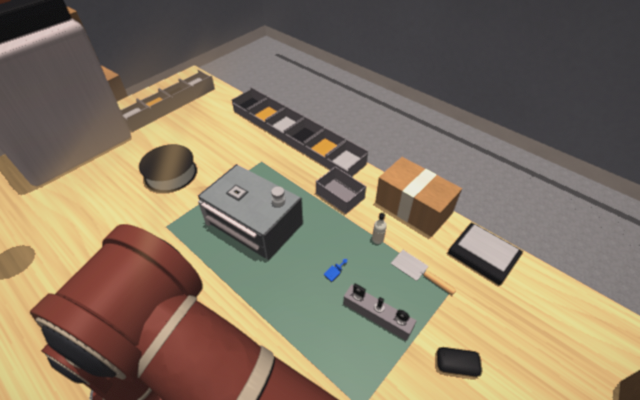

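The scene view shows the stand at about (216,240) and the chest at (328,178). In the side view they are at (380,310) and (250,210). I'll enlarge both.

```bash
python3 - <<'E'
from h import *
a=cv2.imread('pics/s0.png');b=cv2.imread('pics/d0.png')
c=lambda i,x,y:cv2.resize(i[y:y+75,x:x+100],(400,300),interpolation=cv2.INTER_CUBIC)
print(); cv2.imwrite('pics/c0.png',np.vstack([np.hstack([c(a,170,200),c(a,280,140)]),np.hstack([c(b,330,270),c(b,195,160)])]))
E
```

```text
(no output)
```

View pics/c0.png

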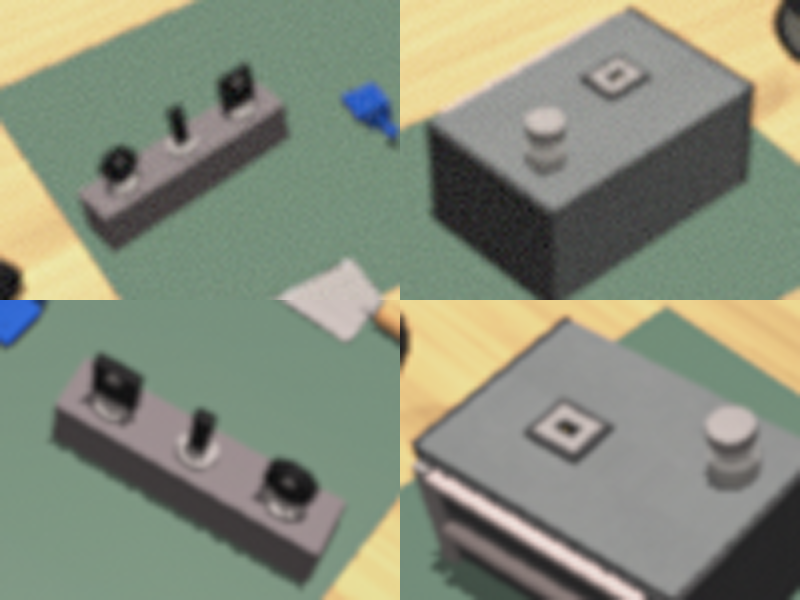

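The square key is at the stand's left (+y) end, with its head at scene (229,222.5) and side (358.8,290.7). The lock is at scene (334,159) and side (237,192).

```bash
python3 - <<'E'
from h import *
a=ld('s0');b=ld('d0')
sq=tri((a,229,222.5),(b,358.8,290.7)); ro=tri((a,199.5,240.7),(b,402.5,316.3)); lk=tri((a,334,159),(b,237,192))
print(sq,ro,lk,(sq-ro),np.linalg.norm(sq-ro), np.degrees(np.arctan2(*(sq-ro)[[1,0]])))
print(atz(a,229,222.5,.074),atz(b,358.8,290.7,.074),atz(a,334,159,.131),atz(b,237,192,.131))
# chest top corners
print('chest')
for u,v in((630,10),(752,88),(555,210),(430,122)): print(atz(a,280+(u-400)/4,140+v/4,.125))
for u,v in((568,320),(415,445),(676,600)): print(atz(b,195+(u-400)/4,160+(v-300)/4,.125))
# spool, glue
w=ld('w0'); print(proj(w,sq), proj(w,lk))
E0=w['extrinsics']; s=read_state(); c=-E0[:3,:3].T@E0[:3,3]; print('cam in tool cm',tool(c), w['vfov'])
q=s['eef_rot']; print(R.from_quat([q[1],q[2],q[3],q[0]]).as_matrix().round(3)); print((E0[:3,:3]@R.from_quat([q[1],q[2],q[3],q[0]]).as_matrix()).round(3))
E
```

```text
[ 0.52053832 -0.25767016  0.06974291] [ 0.53776059 -0.3809795   0.06925603] [0.50937653 0.20863073 0.12621066] [-0.01722226  0.12330934  0.00048688] 0.1245071733894714 97.9509057166729
[ 0.52421038 -0.25778808  0.074     ] [ 0.51823427 -0.2602712   0.074     ] [0.51284572 0.20738952 0.131     ] [0.50645305 0.20210412 0.131     ]
chest
[0.43122678 0.28548534 0.125     ]
[0.59737118 0.3056501  0.125     ]
[0.62728173 0.05481984 0.125     ]
[0.45964243 0.03037215 0.125     ]
[0.58764574 0.30035651 0.125     ]
[0.42082291 0.28003859 0.125     ]
[0.45350139 0.02516773 0.125     ]
[-187.87575358 -624.71559035] [-2305.63466274 -1695.38661653]
cam in tool cm [  7.75613672  -0.04462766 -14.20132575] 61.39437725626645
[[ 0.967  0.253 -0.001]
 [ 0.253 -0.967  0.002]
 [-0.    -0.002 -1.   ]]
[[-0.     1.    -0.   ]
 [-0.952 -0.    -0.306]
 [-0.306 -0.     0.952]]
```

>>> play_rows --rows '[{"delta_pos": [5, -3, 0], "rot": [0, 0, 0], "claw": 1}, {"delta_pos": [5, -3, 0], "rot": [0, 0, 0], "claw": 1}, {"delta_pos": [5, -3, 0], "rot": [0, 0, 0], "claw": 1}, {"delta_pos": [5, -3, 0], "rot": [0, 0, 0], "claw": 1}, {"delta_pos": [5, -3, 0], "rot": [0, 0, 0], "claw": 1}, {"delta_pos": [5, -3, 0], "rot": [0, 0, 0], "claw": 1}, {"delta_pos": [5, -3, 0], "rot": [0, 0, 0], "claw": 1}, {"delta_pos": [5, -3, 0], "rot": [0, 0, 0], "claw": 1}]'

```text
t: 1.15
tool_pos: [0.4917, -0.294, 0.2312]
eef_rot: [-0.0, 0.992, 0.127, -0.0]
contact_force: [1.2, -0.7, 0.3]
grip_width: 0.995
gripper_force: 0.0
```

>>> play_rows --rows '[{"delta_pos": [0, 0, 0], "rot": [0, 0, -10.4], "claw": 1}, {"delta_pos": [0, 0, 0], "rot": [0, 0, -10.4], "claw": 1}, {"delta_pos": [0, 0, 0], "rot": [0, 0, -10.4], "claw": 1}, {"delta_pos": [0, 0, 0], "rot": [0, 0, -10.4], "claw": 1}, {"delta_pos": [0, 0, 0], "rot": [0, 0, -10.4], "claw": 1}, {"delta_pos": [0, 0, 0], "rot": [0, 0, -10.4], "claw": 1}, {"delta_pos": [0, 0, 0], "rot": [0, 0, -10.4], "claw": 1}, {"delta_pos": [0, 0, 0], "rot": [0, 0, -10.4], "claw": 1}]'

```text
t: 2.15
tool_pos: [0.4904, -0.2954, 0.231]
eef_rot: [-0.0, 0.655, 0.756, -0.0]
contact_force: [0.2, -0.5, -0.3]
grip_width: 1.002
gripper_force: 0.0
```

```bash
python3 - <<'E'
from h import *
w=snap('wrist','w1'); s=read_state(); print(s['tool_pos'],s['joint_pos'].round(3))
q=s['eef_rot']; print(R.from_quat([q[1],q[2],q[3],q[0]]).as_matrix().round(3))
sq=np.array([.5205,-.2577,.074]); print(proj(w,sq),tool(sq))
E
```

```text
[ 0.49029196 -0.29560488  0.2308813 ] [ 0.785  0.526 -0.442  1.646  0.253  1.028  0.41 ]
[[-0.146  0.989 -0.001]
 [ 0.989  0.146  0.001]
 [ 0.001 -0.001 -1.   ]]
[358.48653582 145.15851676] [ 3.29915379  3.553127   15.68761796]
```

View pics/w1.png

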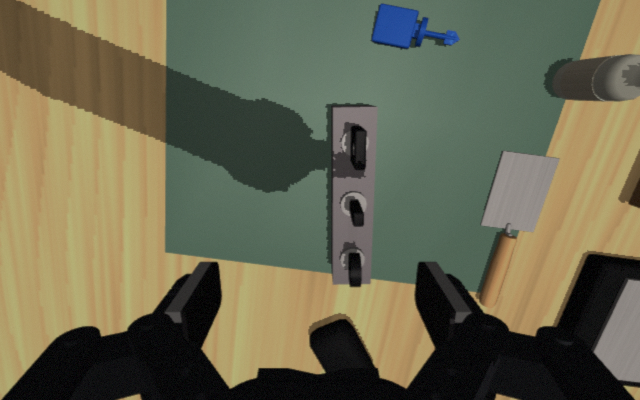

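The wrist view shows the square key's shoulder near (355,142). The stand's top corners are about (333,107), (377,107), (371,283) and (334,283).

```bash
python3 - <<'E'
from h import *
w=ld('w1'); im=w['color']
P=[atz(w,*c,.046) for c in((333,107),(377,107),(371,283),(334,283))]
for p in P: print(p)
print('len',np.linalg.norm(P[0]-P[3]),np.linalg.norm(P[1]-P[2]),np.linalg.norm(P[0]-P[1]),'ctr',np.mean(P,0))
d=(P[0]+P[1]-P[2]-P[3]); print(np.degrees(np.arctan2(d[1],d[0])))
d/=np.linalg.norm(d);print('key from stand',np.mean(P,0)+.062*d)
print('shoulder',atz(w,355,142,.051))
c=np.hstack([cv2.resize(im[95:195,310:410,::-1],(500,500),interpolation=cv2.INTER_CUBIC)])
cv2.imwrite('pics/c1.png',c)
E
```

```text
[ 0.49440119 -0.22967273  0.046     ]
[ 0.53522428 -0.22380219  0.046     ]
[ 0.56546165 -0.40967648  0.046     ]
[ 0.5248757  -0.41552496  0.046     ]
len 0.1883341348292781 0.18831768175637412 0.04124303437964793 ctr [ 0.52999071 -0.31966909  0.046     ]
99.27588101256653
key from stand [ 0.51999703 -0.25847982  0.046     ]
shoulder [ 0.51991239 -0.25828957  0.051     ]
```

View pics/c1.png

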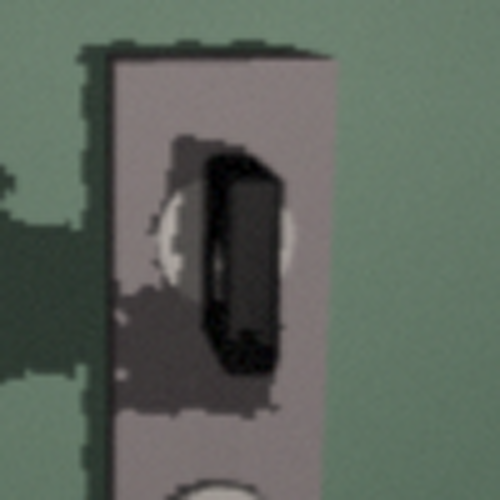

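>>> play_rows --rows '[{"delta_pos": [3.25, 3.48, 0], "rot": [0, 0, -0.9], "claw": 1}, {"delta_pos": [0, 0, 5], "rot": [0, 0, 0], "claw": 1}, {"delta_pos": [0, 0, 4], "rot": [0, 0, 0], "claw": 1}, {"delta_pos": [0, 0, 3], "rot": [0, 0, 0], "claw": 1}, {"delta_pos": [0, 0, 3], "rot": [0, 0, 0], "claw": 1}, {"delta_pos": [0, 0, 2.4], "rot": [0, 0, 0], "claw": 1}, {"delta_pos": [0, 0, 0], "rot": [0, 0, 0], "claw": 1}, {"delta_pos": [0, 0, 0], "rot": [0, 0, 0], "claw": 1}]'

```text
t: 3.2
tool_pos: [0.5214, -0.2586, 0.0581]
eef_rot: [0.001, 0.651, 0.759, 0.0]
contact_force: [0.5, -0.9, 0.2]
grip_width: 1.001
gripper_force: 0.0
```

```bash
python3 - <<'E'
from h import *
w=snap('wrist','w2'); s=read_state(); print(s['tool_pos'],s['contact_force'],tool([.52,-.2584,.057]))
print(proj(w,np.array([.52,-.2584,.094])))
E
```

```text
[ 0.52166666 -0.25873566  0.0585132 ] [ 0.55032419  0.47860866 -0.33647956] [ 0.05859338 -0.15996434  0.15093138]
[316.49285512 312.368606  ]
```

View pics/w2.png

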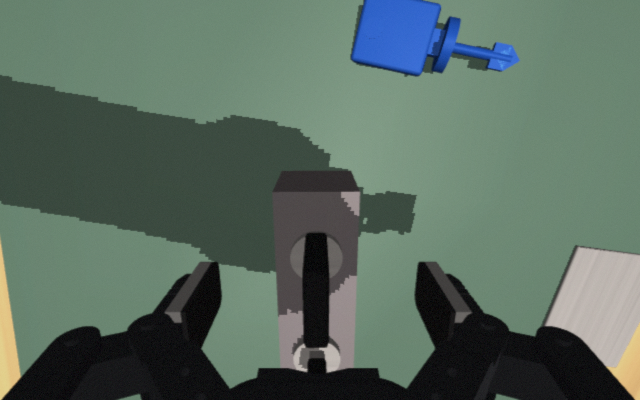

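The head at (316,290) sits nearly midway between the fingers, and the yaw is aligned. Closing.

>>> play_rows --rows '[{"delta_pos": [0, -0.1, 0.1], "rot": [0, 0, 0], "claw": 1}, {"delta_pos": [0, 0, 0], "rot": [0, 0, 0], "claw": -1}, {"delta_pos": [0, 0, 0], "rot": [0, 0, 0], "claw": -1}, {"delta_pos": [0, 0, 0], "rot": [0, 0, 0], "claw": -1}, {"delta_pos": [0, 0, 0], "rot": [0, 0, 0], "claw": -1}, {"delta_pos": [0, 0, 0], "rot": [0, 0, 0], "claw": -1}, {"delta_pos": [0, 0, 0], "rot": [0, 0, 0], "claw": -1}, {"delta_pos": [0, 0, 0], "rot": [0, 0, 0], "claw": -1}]' --grip_force 80

```text
t: 4.25
tool_pos: [0.52, -0.2586, 0.0564]
eef_rot: [0.0, 0.651, 0.759, 0.0]
contact_force: [-0.2, 0.4, 1.8]
grip_width: 0.106
gripper_force: 78.0
```

```bash
python3 - <<'E'
from h import *
s=read_state(); print(s)
E
```

```text
{'t': 4.25, 'joint_pos': array([ 0.63906944,  0.75158481, -0.34772095,  1.79317951,  0.38693715,
        0.66400688,  0.2226826 ]), 'qd': array([ 0.0009501 , -0.00130289, -0.00024944, -0.00210439, -0.00168103,
       -0.00137621, -0.00108375]), 'effort': array([ 3.00201843e-02, -4.45214796e+01, -3.77166152e+00, -1.06174153e+01,
        1.25573255e-02,  1.50068634e-02, -1.78956252e-04]), 'tool_pos': array([ 0.51996748, -0.25862214,  0.05644601]), 'eef_rot': array([1.77181765e-04, 6.51035579e-01, 7.59047185e-01, 1.21697297e-04]), 'contact_force': array([-0.2396441 ,  0.42983327,  1.80189949]), 'wrist_torque': array([0.0162452 , 0.04521038, 0.01426708]), 'gripper_force': 77.96316146850586, 'grip_width': 0.1060864571626229}
```

>>> play_rows --rows '[{"delta_pos": [0, 0, -2], "rot": [0, 0, 0], "claw": -1}, {"delta_pos": [0, 0, -2], "rot": [0, 0, 0], "claw": -1}, {"delta_pos": [0, 0, -3], "rot": [0, 0, 0], "claw": -1}, {"delta_pos": [0, 0, -4], "rot": [0, 0, 0], "claw": -1}, {"delta_pos": [0, 0, -4], "rot": [0, 0, 0], "claw": -1}, {"delta_pos": [0, 0, -4], "rot": [0, 0, 0], "claw": -1}, {"delta_pos": [0, 0, 0], "rot": [0, 0, 0], "claw": -1}, {"delta_pos": [0, 0, 0], "rot": [0, 0, 0], "claw": -1}]'

```text
t: 5.25
tool_pos: [0.5188, -0.2585, 0.2453]
eef_rot: [-0.001, 0.651, 0.759, -0.0]
contact_force: [-0.1, 0.3, -1.8]
grip_width: 0.104
gripper_force: 79.1
```

```bash
python3 - <<'E'
from h import *
s=read_state(); print(s['tool_pos'],s['contact_force'],s['gripper_force'],s['grip_width'])
a=ld('s0');b=ld('d0')
print('jar',atz(a,280+(546-400)/4,140+118/4,.175),atz(b,195+(732-400)/4,160+(425-300)/4,.175))
# go short of the lock: hover target
print(tool([.51,.16,.245]))
E
```

```text
[ 0.51881888 -0.25847925  0.24529008] [-0.09618058  0.26736024 -1.75111275] 79.08672094345093 0.10390639701256403
jar [0.56762334 0.0877322  0.175     ] [0.56482508 0.07905876 0.175     ]
[41.49444896  5.49862051  0.05710683]
```

>>> play_rows --rows '[{"delta_pos": [4, 0.5, 0], "rot": [0, 0, 0], "claw": -1}, {"delta_pos": [5.5, 0.7, 0], "rot": [0, 0, 0], "claw": -1}, {"delta_pos": [5.5, 0.7, 0], "rot": [0, 0, 0], "claw": -1}, {"delta_pos": [5.5, 0.8, 0], "rot": [0, 0, 0], "claw": -1}, {"delta_pos": [5.5, 0.8, 0], "rot": [0, 0, 0], "claw": -1}, {"delta_pos": [5.5, 0.7, 0], "rot": [0, 0, 0], "claw": -1}, {"delta_pos": [5.5, 0.7, 0], "rot": [0, 0, 0], "claw": -1}, {"delta_pos": [4.5, 0.6, 0], "rot": [0, 0, 2.5], "claw": -1}]'

```text
t: 6.25
tool_pos: [0.5095, 0.1619, 0.2445]
eef_rot: [-0.001, 0.667, 0.745, -0.001]
contact_force: [0.9, 0.4, -0.1]
grip_width: 0.106
gripper_force: 79.1
```

>>> play_rows --rows '[{"delta_pos": [0, 0, 0], "rot": [0, 0, 0], "claw": -1}, {"delta_pos": [0, 0, 0], "rot": [0, 0, 0], "claw": -1}, {"delta_pos": [0, 0, 0], "rot": [0, 0, 0], "claw": -1}]'

```text
t: 6.62
tool_pos: [0.5109, 0.1578, 0.2455]
eef_rot: [-0.0, 0.669, 0.744, -0.001]
contact_force: [0.2, 0.3, -1.5]
grip_width: 0.107
gripper_force: 79.1
```

```bash
python3 - <<'E'
from h import *
w=snap('wrist','w3'); s=read_state(); print(s['tool_pos'],s['eef_rot'],s['joint_pos'].round(2))
print(proj(w,np.array([.5095,.206,.131])))
cv2.imwrite('pics/w3b.png',cv2.resize(w['color'][:,100:540,::-1],(660,600),interpolation=cv2.INTER_CUBIC))
E
```

```text
[0.51108932 0.15795163 0.24577152] [ 9.35725190e-06  6.68571643e-01  7.43647330e-01 -7.78952388e-04] [-0.01  0.46 -0.5   1.73  0.25  1.02 -0.49]
[323.97976336 133.38669323]
```

View pics/w3b.png

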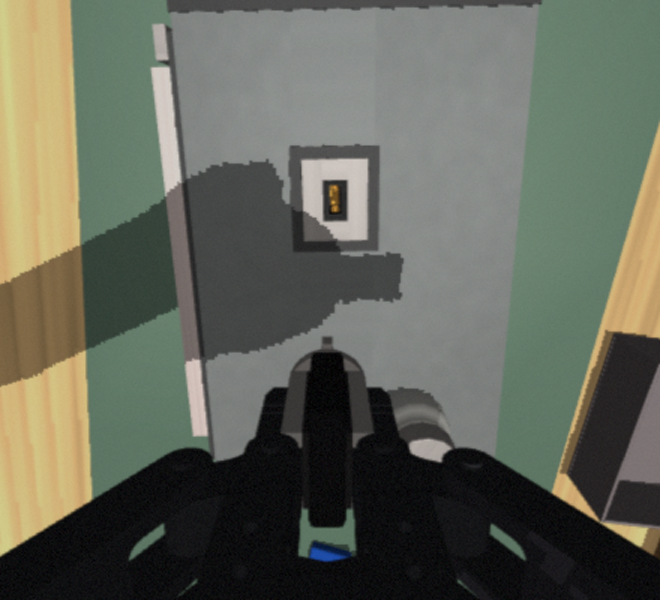

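The keyhole centre is at crop (335.5,200), which is full-frame (323.7,133.5), where I predicted it. The held key's bit shows at crop (327,340) and the far edge of its shoulder at about crop y 348. I'll check the yaw and the key's offset in the hand.

```bash
python3 - <<'E'
from h import *
w=ld('w3'); F=lambda x,y:(100+x/1.5,y/1.5)
L=[atz(w,*F(*c),.125) for c in((168,12),(213,458),(541,3),(497,452))]
for i,j in((0,1),(2,3)): d=L[i]-L[j]; print(np.degrees(np.arctan2(d[1],d[0])))
d=L[2]-L[0];print(np.degrees(np.arctan2(d[1],d[0])),np.linalg.norm(d))
m=[atz(w,*F(*c),.131) for c in((323,180),(348,180),(323,221),(348,221))]
c=np.mean(m,0);print('hole',c,np.linalg.norm(m[1]-m[0]),np.linalg.norm(m[2]-m[0]))
s=read_state();q=s['eef_rot'];r=R.from_quat([q[1],q[2],q[3],q[0]]);x=r.as_matrix()[:,0];print('toolx yaw',np.degrees(np.arctan2(x[1],x[0])))
g=lambda *p:((proj(w,s['tool_pos']+r.apply(np.array(p)/1e3))-[100,0])*1.5).round(1)
print('disc far top/under',g(13,0,5.4),g(13,0,10.4),'disc sides',g(0,13,10.4),g(0,-13,10.4))
print('bit corner',g(6,0,38.4),g(6,0,30.9),'tip',g(0,0,44.4)); print('head top near/far',g(-17,0,-37.6),g(17,0,-37.6),g(17,0,.4))
print('to hover',tool([c[0],c[1],.2]))
E
python3 -c "
import cv2;i=cv2.imread('pics/w3.png')[210:360,250:390];cv2.imwrite('pics/c3.png',cv2.resize(cv2.convertScaleAbs(i,alpha=2,beta=20),(560,600),interpolation=cv2.INTER_CUBIC))"
```

```text
97.05793400801744
97.20066201789302
7.28561062555036 0.17158074573294274
hole [0.50930263 0.20564328 0.131     ] 0.01239233202345709 0.020344075487626394
toolx yaw 96.08616532928292
disc far top/under [329.8 353.4] [329.7 347.1] disc sides [368.5 383. ] [290.8 383. ]
bit corner [329.3 335. ] [329.4 342.6] tip [329.2 343.4]
head top near/far [330.5 531. ] [330.9 412.9] [329.9 348.1]
to hover [4.76605537 0.33322318 4.57174538]
```

View pics/c3.png

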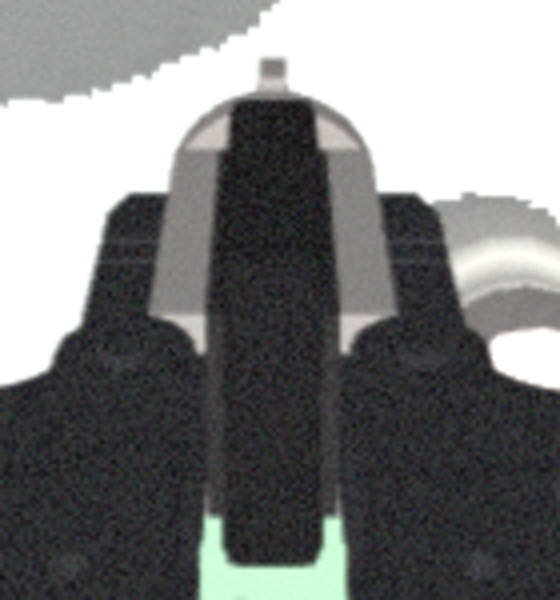

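>>> play_rows --rows '[{"delta_pos": [2.4, 0.2, 0], "rot": [0, 0, -1.0], "claw": -1}, {"delta_pos": [2.42, 0.2, 0], "rot": [0, 0, 0], "claw": -1}, {"delta_pos": [0, 0, 2.5], "rot": [0, 0, 0], "claw": -1}, {"delta_pos": [0, 0, 2.5], "rot": [0, 0, 0], "claw": -1}, {"delta_pos": [0, 0, 1], "rot": [0, 0, 0], "claw": -1}, {"delta_pos": [0, 0, 0], "rot": [0, 0, 0], "claw": -1}, {"delta_pos": [0, 0, 0], "rot": [0, 0, 0], "claw": -1}, {"delta_pos": [0, 0, 0], "rot": [0, 0, 0], "claw": -1}]' --grip_force 110

```text
t: 7.68
tool_pos: [0.5098, 0.2085, 0.1873]
eef_rot: [0.0, 0.661, 0.75, 0.001]
contact_force: [-1.0, 0.2, -0.6]
grip_width: 0.104
gripper_force: 107.5
```

```bash
python3 - <<'E'
from h import *
w=snap('wrist','w4'); s=read_state(); print(s['tool_pos'],s['contact_force'],s['eef_rot'],tool([.5093,.2056,.175]))
i=w['color'][150:300,220:420,::-1]
cv2.imwrite('pics/c4.png',cv2.resize(cv2.convertScaleAbs(i,alpha=1.3,beta=10),(800,600),interpolation=cv2.INTER_CUBIC))
E
```

```text
[0.50966673 0.20847407 0.18717615] [ 0.05616664  0.2041333  -0.21443042] [3.41672700e-04 6.60987850e-01 7.50396113e-01 7.86719837e-04] [-0.28112412 -0.07463481  1.21734694]
```

View pics/c4.png

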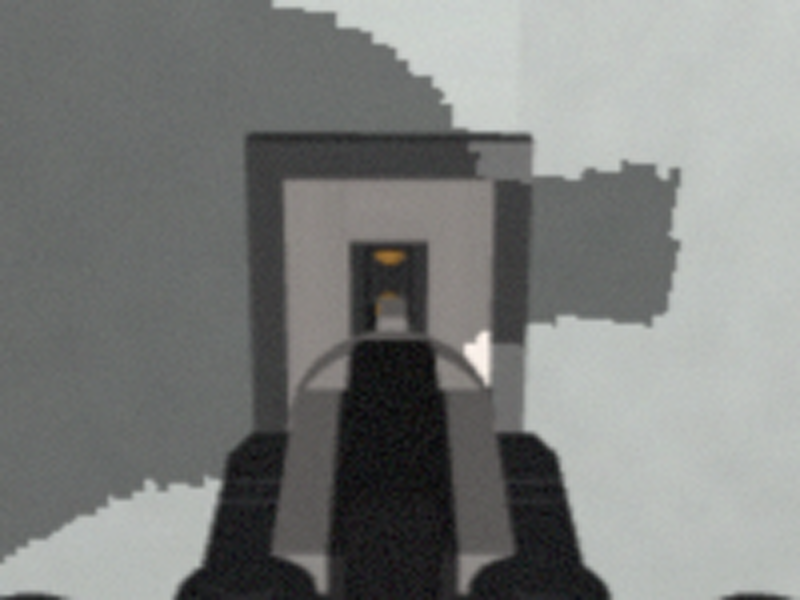

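```bash
python3 - <<'E'
from h import *
w=ld('w4'); G=lambda x,y:(220+x/4,150+y/4)
s=read_state();z=s['tool_pos'][2]
t=lambda p:tool(p).round(2)
print('mouth far',t(atz(w,*G(389,242),.131)),'sides',t(atz(w,*G(350,280),.131)),t(atz(w,*G(428,280),.131)))
print('face far', t(atz(w,*G(389,180),.131)))
print('bit corner as z-38.4',t(atz(w,*G(391,297),z-.0384)),'disc far under',t(atz(w,*G(391,333),z-.0104+.002)))
E
```

```text
mouth far [ 0.75 -0.1   5.62] sides [ 0.12 -0.72  5.62] [0.12 0.51 5.62]
face far [ 1.77 -0.1   5.62]
bit corner as z-38.4 [ 0.55 -0.07  3.84] disc far under [ 1.29 -0.07  0.84]
```

The bit lines up sideways, at x 391 against the hole's 389. It is about 2.5 mm too far along tool x, so I'll correct that and enter the mouth.

>>> play_rows --rows '[{"delta_pos": [-0.25, -0.03, 0], "rot": [0, 0, 0], "claw": -1}, {"delta_pos": [0, 0, 0], "rot": [0, 0, 0], "claw": -1}, {"delta_pos": [0, 0, 0.7], "rot": [0, 0, 0], "claw": -1}, {"delta_pos": [0, 0, 0.5], "rot": [0, 0, 0], "claw": -1}, {"delta_pos": [0, 0, 0.5], "rot": [0, 0, 0], "claw": -1}, {"delta_pos": [0, 0, 0], "rot": [0, 0, 0], "claw": -1}, {"delta_pos": [0, 0, 0], "rot": [0, 0, 0], "claw": -1}]'

```text
t: 8.6
tool_pos: [0.5093, 0.2059, 0.1694]
eef_rot: [-0.0, 0.661, 0.75, 0.0]
contact_force: [0.4, -0.1, -0.7]
grip_width: 0.099
gripper_force: 107.5
```

```bash
python3 - <<'E'
from h import *
s=read_state(); print(s['tool_pos'],s['contact_force'],s['wrist_torque'],tool([.5093,.2056,.1414]))
E
```

```text
[0.50932821 0.20588917 0.16937177] [ 0.36929031 -0.13218557 -0.65243907] [-0.02299818  0.007784    0.02216428] [-0.02892936 -0.00689154  2.79717006]
```

>>> play_rows --rows '[{"delta_pos": [0.12, 0, 0.15], "rot": [0, 0, 0], "claw": -1}, {"delta_pos": [-0.24, 0, 0.15], "rot": [0, 0, 0], "claw": -1}, {"delta_pos": [0.24, 0, 0.15], "rot": [0, 0, 0], "claw": -1}, {"delta_pos": [-0.24, 0, 0.15], "rot": [0, 0, 0], "claw": -1}, {"delta_pos": [0.24, 0, 0.15], "rot": [0, 0, 0], "claw": -1}, {"delta_pos": [-0.24, 0, 0.15], "rot": [0, 0, 0], "claw": -1}, {"delta_pos": [0.24, 0, 0.1], "rot": [0, 0, 0], "claw": -1}, {"delta_pos": [-0.12, 0, 0.1], "rot": [0, 0, 0], "claw": -1}]'

```text
t: 9.6
tool_pos: [0.5095, 0.2064, 0.1586]
eef_rot: [-0.0, 0.661, 0.75, 0.001]
contact_force: [-0.8, -0.2, 3.8]
grip_width: 0.103
gripper_force: 108.2
```

>>> play_rows --rows '[{"delta_pos": [0.12, 0, 0.15], "rot": [0, 0, 0], "claw": -1}, {"delta_pos": [-0.24, 0, 0.15], "rot": [0, 0, 0], "claw": -1}, {"delta_pos": [0.24, 0, 0.15], "rot": [0, 0, 0], "claw": -1}, {"delta_pos": [-0.24, 0, 0.15], "rot": [0, 0, 0], "claw": -1}, {"delta_pos": [0.24, 0, 0.15], "rot": [0, 0, 0], "claw": -1}, {"delta_pos": [-0.24, 0, 0.15], "rot": [0, 0, 0], "claw": -1}, {"delta_pos": [0.24, 0, 0.15], "rot": [0, 0, 0], "claw": -1}, {"delta_pos": [-0.12, 0, 0.15], "rot": [0, 0, 0], "claw": -1}]'

```text
t: 10.6
tool_pos: [0.5095, 0.2053, 0.1462]
eef_rot: [0.0, 0.661, 0.75, -0.0]
contact_force: [0.9, 1.5, 0.6]
grip_width: 0.101
gripper_force: 107.9
```

>>> play_rows --rows '[{"delta_pos": [0.1, 0, 0.15], "rot": [0, 0, 0], "claw": -1}, {"delta_pos": [-0.2, 0, 0.15], "rot": [0, 0, 0], "claw": -1}, {"delta_pos": [0.2, 0, 0.1], "rot": [0, 0, 0], "claw": -1}, {"delta_pos": [-0.1, 0, 0.1], "rot": [0, 0, 0], "claw": -1}, {"delta_pos": [0, 0, 0], "rot": [0, 0, 0], "claw": -1}, {"delta_pos": [0, 0, 0], "rot": [0, 0, 0], "claw": -1}]'

```text
t: 11.35
tool_pos: [0.5094, 0.206, 0.1415]
eef_rot: [0.0, 0.661, 0.75, 0.0]
contact_force: [2.0, -0.2, 1.5]
grip_width: 0.101
gripper_force: 108.2
```

>>> play_rows --rows '[{"delta_pos": [0, 0, 0.1], "rot": [0, 0, 0], "claw": -1}, {"delta_pos": [0, 0, 0.05], "rot": [0, 0, 0], "claw": -1}, {"delta_pos": [0, 0, 0], "rot": [0, 0, 0], "claw": -1}, {"delta_pos": [0, 0, 0], "rot": [0, 0, 0], "claw": -1}]'

```text
t: 11.85
tool_pos: [0.5094, 0.206, 0.1414]
eef_rot: [0.0, 0.661, 0.75, 0.0]
contact_force: [-1.1, -1.1, 9.7]
grip_width: 0.101
gripper_force: 109.5
```

Home: z stays at 0.1414 while the push rises to 9.7 N. Now turning clockwise, which is positive about tool z.

>>> play_rows --rows '[{"delta_pos": [0, 0, 0], "rot": [0, 0, 5], "claw": -1}, {"delta_pos": [0, 0, 0], "rot": [0, 0, 7], "claw": -1}, {"delta_pos": [0, 0, 0], "rot": [0, 0, 7], "claw": -1}, {"delta_pos": [0, 0, 0], "rot": [0, 0, 7], "claw": -1}, {"delta_pos": [0, 0, 0], "rot": [0, 0, 7], "claw": -1}, {"delta_pos": [0, 0, 0], "rot": [0, 0, 7], "claw": -1}, {"delta_pos": [0, 0, 0], "rot": [0, 0, 0], "claw": -1}, {"delta_pos": [0, 0, 0], "rot": [0, 0, 0], "claw": -1}]'

```text
t: 12.85
tool_pos: [0.5098, 0.2061, 0.1414]
eef_rot: [0.0, 0.878, 0.479, 0.001]
contact_force: [-0.4, -0.5, 9.5]
grip_width: 0.102
gripper_force: 109.3
```

```bash
cat > st.py <<'E'
from h import *
s=read_state();q=s['eef_rot'];x=R.from_quat([q[1],q[2],q[3],q[0]]).as_matrix()[:,0]
print(s['tool_pos'].round(4),'turn',97.2-np.degrees(np.arctan2(x[1],x[0])),s['contact_force'].round(2),s['wrist_torque'].round(3),s['joint_pos'].round(2))
E
python3 st.py
```

```text
[0.5098 0.2061 0.1414] turn 39.939638875178254 [-0.37 -0.47  9.52] [-0.024  0.039  0.041] [-0.26  0.58 -0.25  1.82  0.2   0.77 -1.19]
```

>>> play_rows --rows '[{"delta_pos": [0, 0, 0], "rot": [0, 0, 7], "claw": -1}, {"delta_pos": [0, 0, 0], "rot": [0, 0, 8], "claw": -1}, {"delta_pos": [0, 0, 0], "rot": [0, 0, 8], "claw": -1}, {"delta_pos": [0, 0, 0], "rot": [0, 0, 8], "claw": -1}, {"delta_pos": [0, 0, 0], "rot": [0, 0, 8], "claw": -1}, {"delta_pos": [0, 0, 0], "rot": [0, 0, 8], "claw": -1}, {"delta_pos": [0, 0, 0], "rot": [0, 0, 0], "claw": -1}, {"delta_pos": [0, 0, 0], "rot": [0, 0, 0], "claw": -1}]'

```text
t: 13.85
tool_pos: [0.51, 0.2058, 0.1415]
eef_rot: [-0.0, 0.996, 0.089, 0.001]
contact_force: [1.0, 0.7, 8.8]
grip_width: 0.105
gripper_force: 109.2
```

```bash
python3 st.py
```

```text
[0.51   0.2058 0.1415] turn 86.93919506726051 [1.04 0.7  8.8 ] [-0.152 -0.011  0.076] [-0.41  0.57 -0.01  1.83  0.01  0.75 -1.83]
```

>>> play_rows --rows '[{"delta_pos": [0, 0, 0], "rot": [0, 0, 5], "claw": -1}, {"delta_pos": [0, 0, 0], "rot": [0, 0, 5], "claw": -1}, {"delta_pos": [0, 0, 0], "rot": [0, 0, 2], "claw": -1}, {"delta_pos": [0, 0, 0], "rot": [0, 0, 0], "claw": -1}, {"delta_pos": [0, 0, 0], "rot": [0, 0, 0], "claw": -1}]'

```text
t: 14.48
tool_pos: [0.51, 0.2057, 0.1414]
eef_rot: [-0.0, 1.0, -0.015, 0.001]
contact_force: [0.5, -1.5, 10.0]
grip_width: 0.103
gripper_force: 109.3
```

```bash
python3 st.py
```

```text
[0.51   0.2057 0.1414] turn 98.92389231519533 [ 0.52 -1.54  9.97] [-0.079  0.033  0.068] [-0.45  0.57  0.05  1.83 -0.04  0.75 -1.99]
```

>>> play_rows --rows '[{"delta_pos": [0, 0, 0], "rot": [0, 0, 3], "claw": -1}, {"delta_pos": [0, 0, 0], "rot": [0, 0, 3], "claw": -1}, {"delta_pos": [0, 0, 0], "rot": [0, 0, 0], "claw": -1}, {"delta_pos": [0, 0, 0], "rot": [0, 0, 0], "claw": -1}]'

```text
t: 14.98
tool_pos: [0.51, 0.2057, 0.1415]
eef_rot: [-0.0, 0.998, -0.067, 0.001]
contact_force: [0.3, -1.3, 9.8]
grip_width: 0.099
gripper_force: 109.3
```

```bash
python3 st.py
```

```text
[0.51   0.2057 0.1415] turn 104.88120269930978 [ 0.3  -1.27  9.78] [-0.138 -0.067  0.278] [-0.47  0.57  0.08  1.83 -0.06  0.75 -2.07]
```

>>> play_rows --rows '[{"delta_pos": [0, 0, 0], "rot": [0, 0, 3], "claw": -1}, {"delta_pos": [0, 0, 0], "rot": [0, 0, 0], "claw": -1}, {"delta_pos": [0, 0, 0], "rot": [0, 0, 0], "claw": -1}]'

```text
t: 15.35
tool_pos: [0.5096, 0.2056, 0.1414]
eef_rot: [-0.0, 0.996, -0.093, 0.001]
contact_force: [-0.1, -0.4, 9.7]
grip_width: 0.103
gripper_force: 109.4
```

```bash
python3 st.py; python3 - <<'E'
from h import *
a=snap('side','d5')['color']; w=snap('wrist','w5')['color']; s=snap('scene','s5')['color']
z=ld('d0')['color']
c=lambda i,x,y:cv2.resize(i[y:y+75,x:x+100,::-1],(400,300),interpolation=cv2.INTER_CUBIC)
cv2.imwrite('pics/c5.png',np.vstack([np.hstack([c(a,195,160),c(z,195,160)]),np.hstack([c(s,170,200),cv2.resize(w[:,53:586,::-1],(400,300))])]))
E
python3 st.py
```

```text
[0.5096 0.2056 0.1414] turn 107.91161432193945 [-0.11 -0.39  9.68] [-0.15   0.243  0.185] [-0.48  0.57  0.09  1.83 -0.07  0.75 -2.11]
[0.5096 0.2056 0.1414] turn 107.91270022327903 [ 1.24 -1.13  8.2 ] [-0.158  0.234  0.211] [-0.48  0.57  0.09  1.83 -0.07  0.75 -2.11]
```

View pics/c5.png

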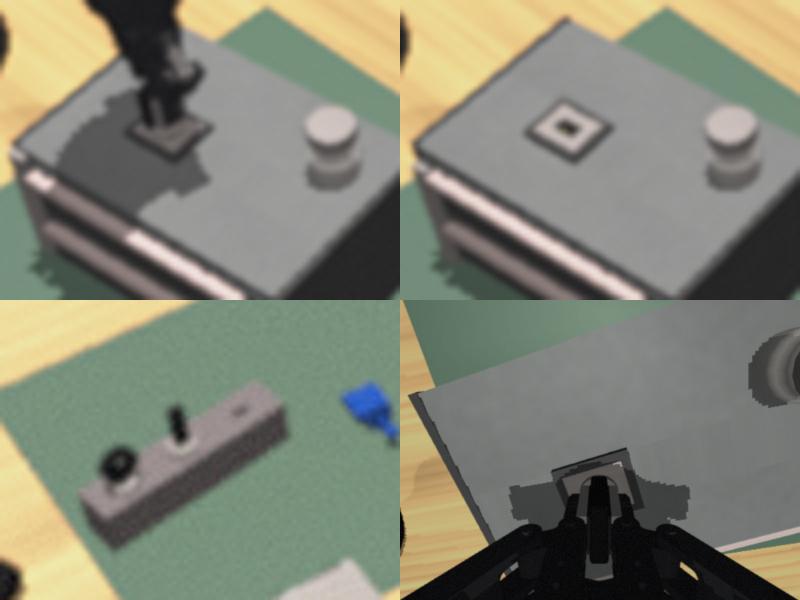

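The key is home and turned. The other two keys, the jar and the blue key haven't moved. I'll check numerically that the bar rose and that the torque has settled at the stop.

```bash
python3 - <<'E'
from h import *
a=ld('d0')['color'].astype(int).mean(2);b=ld('d5')['color'].astype(int).mean(2)
for n,i in(('d0',a),('d5',b)):
  print(n); print(i[192:208,196:206].astype(int))
T=[]
for k in range(12):
  viewer.snapshot('side'); s=read_state(); T.append(np.r_[s['wrist_torque'],s['contact_force'][2]])
print(np.mean(T,0).round(3),np.std(T,0).round(3))
# bar end in image per mm height
d=ld('d0');p=atz(d,200,201,.115);print(p,proj(d,p),proj(d,p+[0,0,.015]))
E
```

```text
d0
[[186 185 183 177 159 130 107 114 132 143]
 [188 186 179 161 132 114 119 136 145 147]
 [189 179 158 125 112 127 140 146 147 147]
 [189 166 119  99 117 139 146 147 147 146]
 [194 171 111  92 121 139 145 147 147 147]
 [197 179 122  77  93 118 133 141 145 146]
 [199 187 143  81  67  84 101 120 136 144]
 [201 197 174 117  81  76  76  87 110 129]
 [200 198 186 155 124  97  77  70  79  96]
 [197 191 174 169 163 134 101  86  85  77]
 [196 185 151 142 157 151 136 135 134 103]
 [197 184 142 104 112 136 166 193 192 150]
 [195 181 141  96  95 139 188 211 216 198]
 [180 157 127  98  86 111 151 186 208 215]
 [143 131 120 103  84  82 101 132 171 201]
 [126 124 122 112  90  78  78  90 116 151]]
d5
[[189 188 186 181 164 132 110 118 136 146]
 [192 190 183 165 135 115 122 140 149 150]
 [193 183 161 128 116 129 144 150 151 150]
 [193 171 124 102 120 142 150 151 151 151]
 [198 180 133 109 126 142 148 150 151 151]
 [200 189 167 138 124 127 135 144 149 150]
 [194 173 172 168 149 117 106 123 139 147]
 [191 154 139 153 151 115  82  89 113 132]
 [193 158 110 104 109  90  73  70  81  99]
 [199 178 121  84  80  76  75  84  87  80]
 [200 187 138  91  78  86 108 134 137 106]
 [201 189 145  96  87 119 165 198 198 154]
 [199 185 146 100  98 143 192 217 221 203]
 [184 161 131 100  89 114 156 190 213 220]
 [146 134 123 105  86  86 104 136 175 205]
 [128 128 126 115  92  80  81  92 119 151]]
[-0.167  0.218  0.183  9.976] [0.02  0.022 0.022 0.371]
[0.41557371 0.27046419 0.115     ] [200. 201.] [198.85659804 197.65029583]
```

```bash
python3 -c "
from rig import workorder; print(workorder.job_done())"
```

```text
the job is handed in; nothing more can be done
None
```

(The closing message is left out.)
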